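# Shim the short foot of a rocking bench power supply

## Robot

A 7-joint arm with a two-finger parallel gripper is mounted at the origin on a cart in front of the work surface, level with it; the furniture and walls round the work are solid. World frame = base frame: x ahead of the robot, y to its left, z up, the work surface at z = 0. Lengths are in m, angles in rad, forces in N, time in s.
With the tool pointing down it reaches from about 0.4 to 0.85 m from the base axis. Payload 10.4 kg.
Tool frame: the origin (TCP) lies between the finger pads; the fingertips stand 11 mm ahead of it and the grasp point (between the pads) lies 8 mm behind it (tip_reach is the distance from the TCP to the fingertips, in m); z points along the fingers, y is the line along which they close (so a half turn about z gives the same grasp; the last joint's range is limited). The gripper opens to 85 mm and grips with 20 to 120 N. Pads are 22 mm wide; open, the fingers measure 114 mm over their backs; the gripper's body (76 mm by 85 mm) begins 54 mm behind the grasp point. The pads swing forward as they close: fully open they stand 13 mm farther back than shut.
Start: joints at [1.199, 0.332, -0.065, 1.46, 0.022, 1.35, -0.088], TCP at [0.214, -0.587, 0.242] pointing down, gripper open.
Joint ranges: [-2.6, 2.6], [-0.5, 2.12], [-1.47, 1.34], [0.16, 2.42], [-1.27, 4.41], [0.06, 2.06], [-2.6, 2.6]. Speed limits (rad/s): [2.22, 2.22, 2.79, 2.79, 3.14, 3.14, 3.14].

## Interface

Orientations are given as a unit quaternion [x, y, z, w].
In Python, from workcell import * gives the robot as it stands.
- The arm moves only by the shell command python3 -m inch 'ROWS' [OPENING] [FORCE]. ROWS is JSON, a list of rows, each an object with "slide": the shift along the world's x, y, z in m, a list of three; "yaw": the turn about the world's z in rad. A call has 1 to 20 rows; each row is the pose to reach, as a shift and turn from the pose commanded when the call began; what a row does not reach only later rows make up. A row lasts 1/12 s, in which the tool goes at most 41.7 mm and 7.16 degrees, less where a joint would pass 70% of its speed; a pose out of reach is approached as far as the arm can. A call with a gripper value outside its range is refused whole. OPENING is the closure in counts, from 0 (fully open) to 255 (shut), set as the call begins (- or left out, the last holds). The fingers move at their own pace and stop on an object; FORCE is the grip in N (left out, the last holds). Time passes only in rows, so rows that repeat a pose let the fingers close. It gives the time, the measured TCP pose, the force, the opening and the grip force at its end, in the units of the state.
- get_obs(): the state, without advancing time (a new reading comes with each control period).
- camera(name): name is "side" or "top"; returns a dict with "frame" (420x560x3 uint8, red, green, blue), "fx", "fy", "cx", "cy" (pixels), "k1" (the pictures are not rectified: a ray, as slopes to the right and down, at radius r is drawn at 1 + k1 r^2 times it, then the intrinsics apply), "extrinsics" (4x4, takes a point from world to camera coordinates). Camera axes: x right, y down, z forward; pixel columns grow to the right and rows downward; lengths in m; the calibration is good to about 2 mm. A picture is of the moment at which its call begins. There is no depth.
- hand_in(): hands the job in; it is judged then, once.
The state is a dict: "clock": time; "joint_pos": joint angles; "joint_velocities": joint speeds; "tau": joint torques, N m; "position": TCP position; "ee_rot": TCP orientation; "ft_force": force on the tool from outside, world axes, zero at the start; "torque": the same for the moment, N m; "grip_width": opening from 0.0 (shut) to 1.0 (fully open); "grasp_force": force on a finger pad.
Only numpy, scipy, OpenCV 4.12 (cv2) and the standard library are available. Lean on these libraries where they do the work, as an engineer would, in place of code of your own. Each camera call takes 0.05 s, during which the arm holds its last target. There are 200 camera calls.

## Task

The bench power supply rocks because its front right rubber foot is worn short and hangs clear of the bench. With your fingertips, push the wooden wedge along the bench, thin end first, under that foot until it is snug and takes up the gap, without jacking the supply up; then press down firmly with a fingertip on top of the supply, right over that foot, to prove that it no longer rocks, and let go, leaving the wedge in place. Grasp and lift nothing, do not shove the supply out of its place, and leave the things round about alone.

Things in the scene. Friction and masses are not known exactly. Their poses are not given: they have to be found in the camera images.
- supply: Grey bench power supply, 170 deep (x) x 150 wide (y) x 76 high, 2 kg. Origin: bench level under its middle, z up. Front with display and knobs (12 mm proud) faces own -x, to the robot; own +y is left. Case bottom 16 mm up. Four domed rubber feet 20 across at x = +-69, y = +-59 mm; it stands level on three, the front right one (-69, -59) hangs 7 mm clear.
- short_foot (a point): Lowest point of the short front right foot's domed end, 7 mm above the bench, 16 mm in from the front and right faces of the case. Without the wedge, a few newtons pressed down over it rock the supply 0.08 rad, until this foot hits the bench.
- press_spot (a point): Point on the flat top of the case (76 mm above the bench), straight above the short foot, 16 mm in from the front and right edges: where to press (within about 25 mm).
- shim: Plain light wood wedge lying loose before the supply, 150 long (x) x 50 wide (y), 70 g. Origin: centre of its flat underside, z up. Top slopes evenly from 15 mm thick at the tail (x = -75, nearer the robot) to 1.2 mm at the thin tip (x = +75, pointing roughly at the short foot). Slides with under 1 N; stays where it is left.
- shim_tail (a point): Centre of the wedge's tail: a flat upright end face 50 wide x 15 high, the place to push. It ends about 70 mm in front of the supply when the wedge is snug.
- shim_snug (a point): Point on the wedge's sloped top, 12 mm tipwards of its middle, where it is 7 mm thick: snug when about under the short foot. The push needed then rises quickly; beyond about 5 to 10 N the wedge jacks the supply up or shoves it back.
- offcut: Bystander: flat wooden block of even thickness, 110 x 45 x 15, same wood as the wedge, lying loose left of it. Origin: centre of the underside. Not to be moved.
- loupe: Bystander: black watchmaker's loupe, 36 across, 40 high, loose, right of the wedge. Origin: centre of the underside.
- jar: Bystander: round white flux jar, 50 across, 21 high, loose, right of the supply. Origin: centre of the underside.

How it is judged:
On the way, in this order (a step that is already met when the one before it is completed fails the run):
1. the wedge is snug under the short foot and the supply still stands level (x of short_foot in the frame of shim between 0 and 0.024 m and y of short_foot in the frame of shim between -0.02 and 0.02 m and angle between supply's own z axis and vertical below 0.006 rad and angle between shim's own z axis and vertical below 0.03 rad and height (world z) of shim below 0.005 m), for 0.2 s.
2. a fingertip presses down on the top over the short foot with more than 4 N and the supply does not rock (contact force between the fingers and supply above 4 N and horizontal distance between the grasp point and press_spot below 0.03 m and z of the grasp point in the frame of press_spot above 0.005 m and x of short_foot in the frame of shim between 0 and 0.024 m and y of short_foot in the frame of shim between -0.02 and 0.02 m and angle between supply's own z axis and vertical below 0.008 rad and angle between shim's own z axis and vertical below 0.03 rad and height (world z) of shim below 0.005 m), for 0.2 s.
At the end, for the whole second after the job is handed in: Short foot over the wedge, 0 to 24 mm tipwards of its middle, at most 20 mm off its centre line; wedge flat on the bench; supply level within 0.006 rad and within 12 mm of where it stood; all at rest; bystanders moved under 20 mm (all of step 1 and height (world z) of supply below 0.006 m and distance of supply from where it was at the start of the episode below 0.012 m and linear speed of each of supply, shim below 0.01 m/s and distance of each of offcut, loupe, jar from where it was at the start of the episode below 0.02 m); the robot touches nothing.
It fails at once if the wedge is lifted off the bench (height (world z) of shim above 0.012 m or angle between shim's own z axis and vertical above 0.2 rad).
It fails at once if the supply is lifted, tipped up or shoved out of its place (height (world z) of supply above 0.015 m or angle between supply's own z axis and vertical above 0.12 rad or distance of supply from where it was at the start of the episode above 0.02 m).
It fails at once if a bystander (block, loupe, jar) is knocked or carried away (distance of any of offcut, loupe, jar from where it was at the start of the episode above 0.02 m).
It also fails if it takes over 40 s, if anything falls off the work surface, if the arm or the gripper's body presses on something with over 40 N, if the wrist force passes 120 N, or if a joint passes its speed limit or range.

## Working session

There is one attempt and no reset: what is moved stays moved. The work goes in short steps, Python scripts to look and compute and a shell command to move; the robot and the scene stay as the last step left them, time stands still between calls to the robot, and variables do not carry over. Pictures are saved under pics/ and viewed, at most 10 in all, crops included, and the job is handed in when it is done.

```bash
mkdir -p pics; cat > h.py <<'E'
from workcell import *
import numpy as np, cv2
def snap(n,f):
    c=camera(n); cv2.imwrite('pics/'+f,c['frame'][:,:,::-1]); np.save('pics/'+n+'.npy',{k:c[k] for k in c if k!='frame'},allow_pickle=True)
def K(n): return np.load('pics/'+n+'.npy',allow_pickle=True).item()
def ray(c,u,v):
    d=np.array([(u-c['cx'])/c['fx'],(v-c['cy'])/c['fy']]); p=d.copy()
    for _ in range(30): p=d/(1+c['k1']*(p@p))
    E=np.array(c['extrinsics']); R,t=E[:3,:3],E[:3,3]
    return -R.T@t, R.T@np.array([p[0],p[1],1])
def at(n,u,v,z):
    o,d=ray(K(n),u,v); return (o+d*(z-o[2])/d[2]).round(4)
def pix(n,P):
    c=K(n);q=np.array(c['extrinsics'])@np.append(P,1);s=q[:2]/q[2];s=s*(1+c['k1']*(s@s))
    return np.array([c['fx']*s[0]+c['cx'],c['fy']*s[1]+c['cy']]).round(1)
E
python3 - <<'E'
from h import *
snap('top','t0.png');snap('side','s0.png')
for n in('top','side'):
    o,d=ray(K(n),280,210);print(n,o,d)
o=get_obs();print({k:np.round(o[k],3) for k in('clock','position','ee_rot','ft_force','grip_width')})
E
```

```text
top [0.34993657 0.38008508 0.90212976] [ 0.1899795  -0.04122393 -0.98092345]
side [ 0.37695129 -0.36568469  0.49208438] [ 0.14157776  0.86970361 -0.47283947]
{'clock': np.float64(0.1), 'position': array([ 0.214, -0.587,  0.242]), 'ee_rot': array([ 0.985,  0.174, -0.   , -0.001]), 'ft_force': array([0.146, 0.132, 0.922]), 'grip_width': np.float64(1.004)}
```

View pics/t0.png

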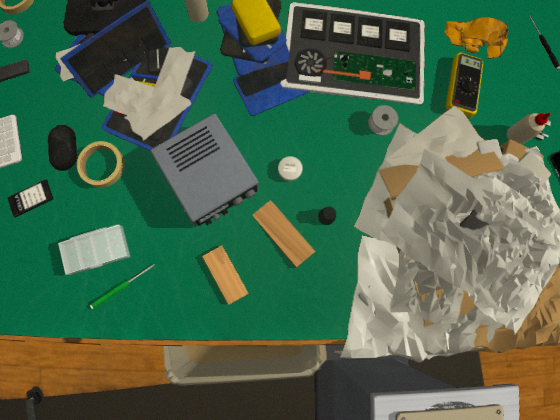

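View pics/s0.png

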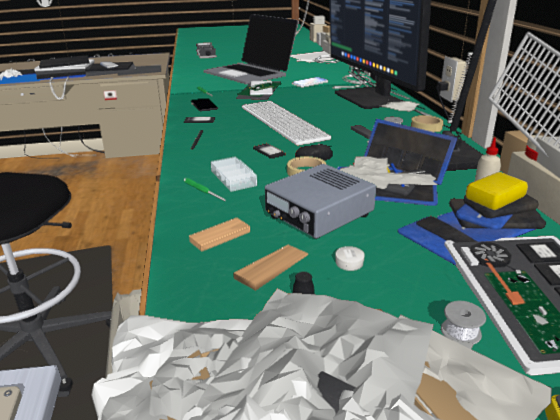

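The top view shows the supply at about (205,170), the wedge from (262,206) to (305,260), the offcut at (225,275), the loupe at (327,215) and the jar at (290,168). The side view shows the same, with crumpled paper in the foreground. I'll enlarge the middle of both.

```bash
python3 - <<'E'
import cv2
a=cv2.imread('pics/t0.png')[100:310,140:360];cv2.imwrite('pics/t0c.png',cv2.resize(a[:150+60],None,fx=2.8,fy=2.8,interpolation=cv2.INTER_CUBIC))
a=cv2.imread('pics/s0.png')[150:310,180:400];cv2.imwrite('pics/s0c.png',cv2.resize(a,None,fx=3.5,fy=3.5,interpolation=cv2.INTER_CUBIC))
E
```

```text
(no output)
```

View pics/t0c.png

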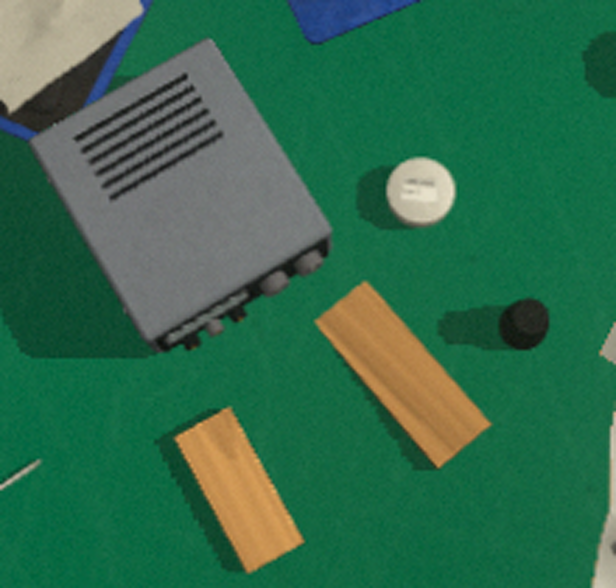

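View pics/s0c.png

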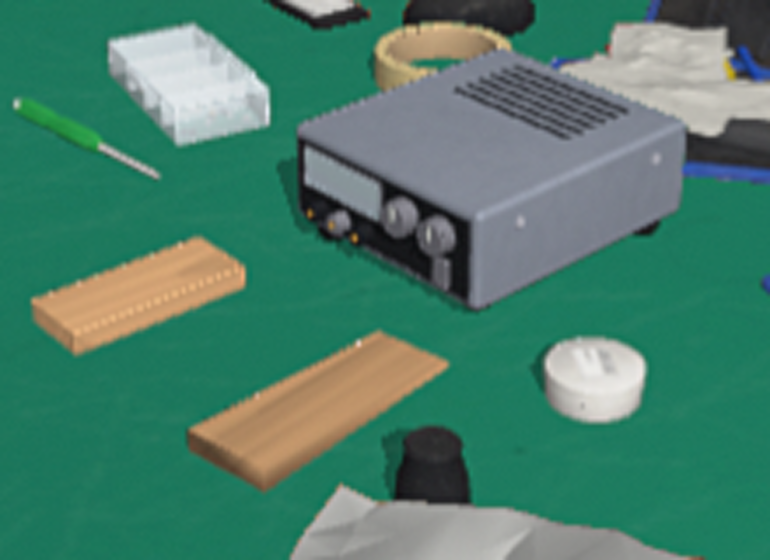

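The enlarged crops show the corners clearly. In the top crop, the case top corners are at (212,40), (32,142), (155,345) and (330,236). The wedge tip is at (316,322)/(366,282) and its tail at (438,467)/(490,425).

```bash
cat > m.py <<'E'
from h import *
T=lambda x,y,z:at('top',(x+.5)/2.8-.5+140,(y+.5)/2.8-.5+100,z)
S=lambda x,y,z:at('side',(x+.5)/3.5-.5+180,(y+.5)/3.5-.5+150,z)
BR,BL,FR=T(212,40,.076),T(32,142,.076),T(330,236,.076)
FL=T(155,345,.076)
print('sup top',BR,BL,FL,FR,'side FR,FL,BR',S(478,215,.076),S(300,132,.076),S(687,125,.076))
ax=(BR+BL-FR-FL)[:2]; ay=(BL+FL-BR-FR)[:2]
yaw=np.arctan2(ax[1],ax[0]);print('yaw',yaw,np.arctan2(-ay[0],ay[1]),np.linalg.norm(ax)/2,np.linalg.norm(ay)/2)
yaw=(yaw+np.arctan2(-ay[0],ay[1]))/2
c=((BR+BL+FL+FR)/4)[:2];R=np.array([[np.cos(yaw),-np.sin(yaw)],[np.sin(yaw),np.cos(yaw)]])
f=c+R@[-.069,-.059];print('c',c,'foot',f)
tl,tr,qr,ql=T(316,322,.0012),T(366,282,.0012),T(490,425,.015),T(438,467,.015)
tip=(tl+tr)[:2]/2;tail=(qr+ql)[:2]/2;d=tip-tail;w=np.arctan2(d[1],d[0])
print('wedge',tip,tail,np.linalg.norm(d),'yaw',w,'side tip L,R tail L,R',S(380,332,.0012),S(448,365,.0012),S(190,432,.015),S(265,475,.015), 'top',tl,tr,ql,qr)
fl=lambda p:np.array([np.cos(w)*(p-tail)[0]+np.sin(w)*(p-tail)[1]-.075,-np.sin(w)*(p-tail)[0]+np.cos(w)*(p-tail)[1]])
print('foot in shim',fl(f),'line dir',np.arctan2(*(f-tail)[::-1]))
print('jar',T(421,190,.021),'loupe',T(527,318,.04),'offcut corners',[T(*p,.015)[:2] for p in((175,438),(231,408),(303,543),(250,572))])
E
python3 m.py
```

```text
sup top [0.704  0.4725 0.076 ] [0.6281 0.5964 0.076 ] [0.485  0.5054 0.076 ] [0.5607 0.3881 0.076 ] side FR,FL,BR [0.5641 0.3835 0.076 ] [0.489  0.4975 0.076 ] [0.7042 0.4652 0.076 ]
yaw 0.5495092305158793 0.5611294483580591 0.16792120175844388 0.1424429710445552
c [0.59445 0.4906 ] foot [0.56692415 0.40408799]
wedge [0.5296  0.38045] [0.422  0.2925] 0.13897108512204967 yaw 0.6852485348149806 side tip L,R tail L,R [0.5163 0.4001 0.0012] [0.545  0.3621 0.0012] [0.4076 0.3078 0.015 ] [0.4385 0.2679 0.015 ] top [0.5145 0.3989 0.0012] [0.5447 0.362  0.0012] [0.4071 0.3114 0.015 ] [0.4369 0.2736 0.015 ]
foot in shim [ 0.10782942 -0.00531917] line dir 0.6561631085030366
jar [0.6099 0.3217 0.021 ] loupe [0.5105 0.2486 0.04  ] offcut corners [array([0.4279, 0.4987]), array([0.4495, 0.4591]), array([0.3539, 0.4072]), array([0.3338, 0.4443])]
```

```bash
python3 -m inch '[{"slide":[0.236,0.187,0.08],"yaw":0.1},{"slide":[0.236,0.187,0.08],"yaw":0.1},{"slide":[0.236,0.187,0.08],"yaw":0.1},{"slide":[0.236,0.187,0.08],"yaw":0.1},{"slide":[0.236,0.187,0.08],"yaw":0.1},{"slide":[0.236,0.187,0.08],"yaw":0.1},{"slide":[0.236,0.187,0.08],"yaw":0.1},{"slide":[0.236,0.187,0.08],"yaw":0.1},{"slide":[0.366,0.487,0.08],"yaw":0.3},{"slide":[0.366,0.487,0.08],"yaw":0.3},{"slide":[0.366,0.487,0.08],"yaw":0.3},{"slide":[0.366,0.487,0.08],"yaw":0.3},{"slide":[0.366,0.487,0.08],"yaw":0.3},{"slide":[0.366,0.487,0.08],"yaw":0.3},{"slide":[0.366,0.487,0.08],"yaw":0.3},{"slide":[0.366,0.487,0.08],"yaw":0.3},{"slide":[0.366,0.487,0.08],"yaw":0.3}]' 255
```

```text
clock: 1.52
position: [0.5813, -0.0912, 0.3219]
ee_rot: [0.946, 0.324, 0.001, -0.002]
ft_force: [0.1, 1.2, 0.1]
grip_width: -0.003
grasp_force: 0.0
```

```bash
python3 -m inch '[{"slide":[-0.08,0.25,0],"yaw":0},{"slide":[-0.08,0.25,0],"yaw":0},{"slide":[-0.08,0.25,0],"yaw":0},{"slide":[-0.08,0.25,0],"yaw":0},{"slide":[-0.08,0.25,0],"yaw":0},{"slide":[-0.08,0.25,0],"yaw":0},{"slide":[-0.08,0.25,0],"yaw":0},{"slide":[-0.195,0.363,-0.1],"yaw":0},{"slide":[-0.195,0.363,-0.1],"yaw":0},{"slide":[-0.195,0.363,-0.1],"yaw":0},{"slide":[-0.195,0.363,-0.1],"yaw":0},{"slide":[-0.195,0.363,-0.1],"yaw":0},{"slide":[-0.195,0.363,-0.1],"yaw":0},{"slide":[-0.195,0.363,-0.1],"yaw":0},{"slide":[-0.195,0.363,-0.1],"yaw":0}]'; python3 -c "
from h import *
for k in ('position','ee_rot','ft_force','joint_pos'): print(k,np.round(get_obs()[k],4))"
```

```text
clock: 2.77
position: [0.3855, 0.262, 0.2227]
ee_rot: [0.948, 0.318, 0.0, 0.0]
ft_force: [0.2, 0.1, -0.1]
grip_width: 0.001
grasp_force: 0.0
position [0.3855 0.262  0.2227]
ee_rot [9.480e-01 3.183e-01 2.000e-04 2.000e-04]
ft_force [ 0.1876  0.1116 -0.0688]
joint_pos [ 0.0902  0.0405 -0.7905  1.8556  0.0307  1.2573 -1.6322]
```

```bash
python3 -m inch '[{"slide":[0,0,-0.04],"yaw":0},{"slide":[0,0,-0.08],"yaw":0},{"slide":[0,0,-0.12],"yaw":0},{"slide":[0,0,-0.16],"yaw":0},{"slide":[0,0,-0.19],"yaw":0},{"slide":[0,0,-0.2],"yaw":0},{"slide":[0,0,-0.206],"yaw":0},{"slide":[0,0,-0.206],"yaw":0},{"slide":[0,0,-0.206],"yaw":0}]'; python3 -c "
from h import *
snap('top','t1.png');snap('side','s1.png')
a=cv2.imread('pics/t1.png')[160:310,180:380];b=cv2.imread('pics/s1.png')[160:310,180:380]
cv2.imwrite('pics/c1.png',cv2.resize(np.hstack([a,b]),None,fx=2,fy=2,interpolation=cv2.INTER_CUBIC))"
```

```text
clock: 3.52
position: [0.386, 0.2631, 0.0179]
ee_rot: [0.948, 0.318, 0.001, -0.0]
ft_force: [-0.4, 0.3, 0.3]
grip_width: 0.001
grasp_force: 0.0
```

View pics/c1.png

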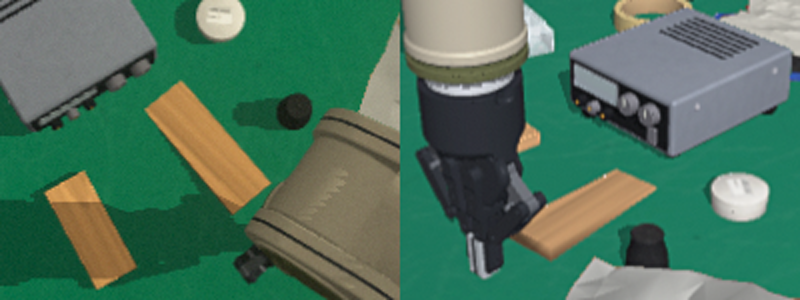

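```bash
python3 -m inch '[{"slide":[0.008,0.006,0],"yaw":0},{"slide":[0.016,0.0125,0],"yaw":0},{"slide":[0.02,0.0155,0],"yaw":0},{"slide":[0.024,0.0186,0],"yaw":0},{"slide":[0.028,0.0217,0],"yaw":0},{"slide":[0.032,0.0248,0],"yaw":0},{"slide":[0.036,0.028,0],"yaw":0},{"slide":[0.04,0.031,0],"yaw":0},{"slide":[0.044,0.0341,0],"yaw":0},{"slide":[0.048,0.0372,0],"yaw":0},{"slide":[0.052,0.0403,0],"yaw":0},{"slide":[0.056,0.0434,0],"yaw":0},{"slide":[0.06,0.0465,0],"yaw":0},{"slide":[0.064,0.05,0],"yaw":0},{"slide":[0.068,0.053,0],"yaw":0},{"slide":[0.072,0.056,0],"yaw":0},{"slide":[0.072,0.056,0],"yaw":0}]'; python3 -c "
from h import *
snap('top','t2.png');snap('side','s2.png')
a=cv2.imread('pics/t2.png')[140:290,180:380];b=cv2.imread('pics/s2.png')[160:310,180:380]
cv2.imwrite('pics/c2.png',cv2.resize(np.hstack([a,b]),None,fx=2,fy=2,interpolation=cv2.INTER_CUBIC))"
```

```text
clock: 5.03
position: [0.4574, 0.3193, 0.0164]
ee_rot: [0.948, 0.319, 0.0, -0.0]
ft_force: [-0.0, -0.1, 0.2]
grip_width: 0.003
grasp_force: 0.0
```

View pics/c2.png

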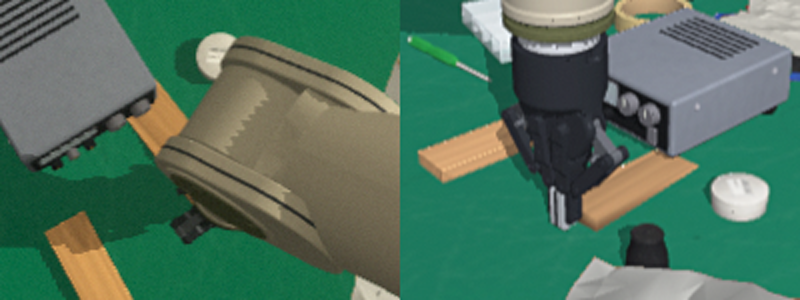

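The fingers sit against the tail. The wedge is sliding straight, with its tip passing the supply's front right corner and its right tip corner at crop (697,165).

```bash
python3 -c "
from h import *
r=at('side',328.5,242.5,.0012)[:2];q=at('side',278.7,274.3,0)[:2]
d=r-q;w=np.arctan2(d[1],d[0]);print(r,q,np.linalg.norm(d),w)
n=np.array([-np.sin(w),np.cos(w)]);u=np.array([np.cos(w),np.sin(w)])
f=np.array([.567,.405]);tip=r+.025*n
print('tip',tip,'foot from mid',(f-tip)@u+.075,'lat',(f-tip)@n,'corner', at('side',180+135,160+77.5,.016))"
```

```text
[0.5918 0.3929] [0.4835 0.3115] 0.13548007233538076 0.6445344712834495
tip [0.57677934 0.41288449] foot from mid 0.062445386094942226 lat -0.00042701341523718926 corner [0.5652 0.3916 0.016 ]
```

```bash
python3 -m inch '[{"slide":[0.003,0.0023,0],"yaw":0},{"slide":[0.006,0.0047,0],"yaw":0},{"slide":[0.009,0.007,0],"yaw":0},{"slide":[0.012,0.0093,0],"yaw":0},{"slide":[0.015,0.0116,0],"yaw":0},{"slide":[0.018,0.014,0],"yaw":0},{"slide":[0.021,0.0163,0],"yaw":0},{"slide":[0.024,0.0186,0],"yaw":0},{"slide":[0.024,0.0186,0],"yaw":0}]'; python3 -m inch '[{"slide":[0.0016,0.0012,0],"yaw":0},{"slide":[0.0032,0.0025,0],"yaw":0},{"slide":[0.0032,0.0025,0],"yaw":0},{"slide":[0.0032,0.0025,0],"yaw":0}]'
```

```text
clock: 5.88
position: [0.4812, 0.3378, 0.0164]
ee_rot: [0.948, 0.319, 0.0, -0.0]
ft_force: [0.0, -0.6, 0.2]
grip_width: -0.004
grasp_force: 0.0
clock: 6.22
position: [0.4839, 0.3398, 0.0164]
ee_rot: [0.948, 0.319, 0.0, 0.0]
ft_force: [1.1, 0.0, -0.2]
grip_width: -0.002
grasp_force: 0.0
```

```bash
R='python3 -m inch'; python3 -m inch '[{"slide":[0.0008,0.0006,0],"yaw":0},{"slide":[0.0016,0.0012,0],"yaw":0},{"slide":[0.0016,0.0012,0],"yaw":0}]' | sed -n '2p;4p'; python3 -m inch '[{"slide":[0.0008,0.0006,0],"yaw":0},{"slide":[0.0016,0.0012,0],"yaw":0},{"slide":[0.0016,0.0012,0],"yaw":0}]' | sed -n '2p;4p'
```

```text
position: [0.4855, 0.341, 0.0164]
ft_force: [0.3, -0.6, 0.3]
position: [0.4872, 0.3423, 0.0164]
ft_force: [0.1, -0.1, -0.1]
```

```bash
python3 -m inch '[{"slide":[0.0008,0.0006,0],"yaw":0},{"slide":[0.0016,0.0012,0],"yaw":0},{"slide":[0.0016,0.0012,0],"yaw":0}]' | sed -n '2p;4p'
```

```text
position: [0.4887, 0.3434, 0.0163]
ft_force: [-1.3, -0.7, 0.5]
```

```bash
python3 -m inch '[{"slide":[0.0008,0.0006,0],"yaw":0},{"slide":[0.0016,0.0012,0],"yaw":0},{"slide":[0.0016,0.0012,0],"yaw":0}]' | sed -n '2p;4p'
```

```text
position: [0.4901, 0.3445, 0.0163]
ft_force: [0.1, -0.8, 2.2]
```

```bash
python3 -m inch '[{"slide":[0.0008,0.0006,0],"yaw":0},{"slide":[0.0008,0.0006,0],"yaw":0}]' | sed -n '2p;4p'; python3 -m inch '[{"slide":[0,0,0],"yaw":0}]' | sed -n '4p'
```

```text
position: [0.4909, 0.345, 0.0163]
ft_force: [-2.6, -2.8, 2.3]
ft_force: [-2.6, -2.2, 2.3]
```

```bash
python3 -m inch '[{"slide":[0.0008,0.0006,0],"yaw":0},{"slide":[0.0008,0.0006,0],"yaw":0}]' | sed -n '2p;4p'; python3 -m inch '[{"slide":[0,0,0],"yaw":0}]' | sed -n '4p'
```

```text
position: [0.4917, 0.3456, 0.0163]
ft_force: [-3.8, -2.3, 2.1]
ft_force: [-3.4, -2.0, 2.0]
```

Push force has risen to about 4 N, so the wedge is snug. I'll back off, rise and check.

```bash
python3 -m inch '[{"slide":[-0.003,-0.0023,0],"yaw":0},{"slide":[-0.012,-0.0093,0],"yaw":0},{"slide":[-0.024,-0.0186,0],"yaw":0},{"slide":[-0.024,-0.0186,0.04],"yaw":0},{"slide":[-0.024,-0.0186,0.08],"yaw":0},{"slide":[-0.024,-0.0186,0.12],"yaw":0},{"slide":[-0.024,-0.0186,0.15],"yaw":0},{"slide":[-0.024,-0.0186,0.15],"yaw":0}]'; python3 -c "
from h import *
snap('top','t3.png');snap('side','s3.png')
a=cv2.imread('pics/t3.png')[120:270,140:340];b=cv2.imread('pics/s3.png')[150:300,200:400]
cv2.imwrite('pics/c3.png',cv2.resize(np.hstack([a,b]),None,fx=2,fy=2,interpolation=cv2.INTER_CUBIC))"
```

```text
clock: 8.38
position: [0.4704, 0.3296, 0.1734]
ee_rot: [0.948, 0.319, 0.005, -0.001]
ft_force: [0.9, 0.7, -0.2]
grip_width: -0.001
grasp_force: 0.0
```

View pics/c3.png

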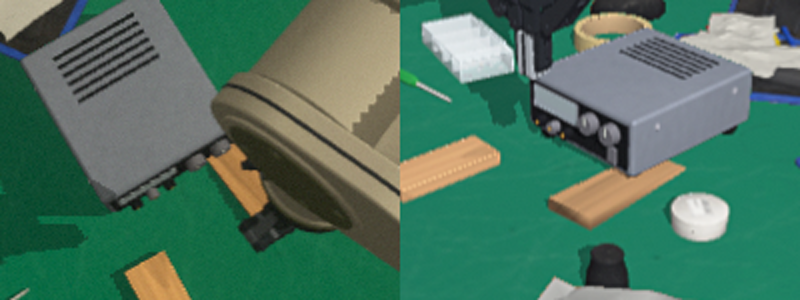

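The supply appears unmoved, with the wedge's tail in front of it and its tip out beyond the right side. Now over the press spot.

```bash
python3 -m inch '[{"slide":[0.03,0.024,0],"yaw":0},{"slide":[0.06,0.048,0],"yaw":0},{"slide":[0.09,0.07,0],"yaw":0},{"slide":[0.102,0.08,0],"yaw":0},{"slide":[0.102,0.08,-0.02],"yaw":0},{"slide":[0.102,0.08,-0.04],"yaw":0},{"slide":[0.102,0.08,-0.06],"yaw":0},{"slide":[0.102,0.08,-0.07],"yaw":0},{"slide":[0.102,0.08,-0.074],"yaw":0},{"slide":[0.102,0.08,-0.074],"yaw":0},{"slide":[0.102,0.08,-0.074],"yaw":0}]'; python3 -c "
from h import *
snap('side','s4.png')
b=cv2.imread('pics/s4.png')[150:300,200:400]
cv2.imwrite('pics/c4.png',cv2.resize(b,None,fx=3,fy=3,interpolation=cv2.INTER_CUBIC))"
```

```text
clock: 9.4
position: [0.57, 0.4073, 0.0929]
ee_rot: [0.948, 0.319, 0.0, -0.0]
ft_force: [-0.2, 0.4, 1.4]
grip_width: -0.003
grasp_force: 0.0
```

View pics/c4.png

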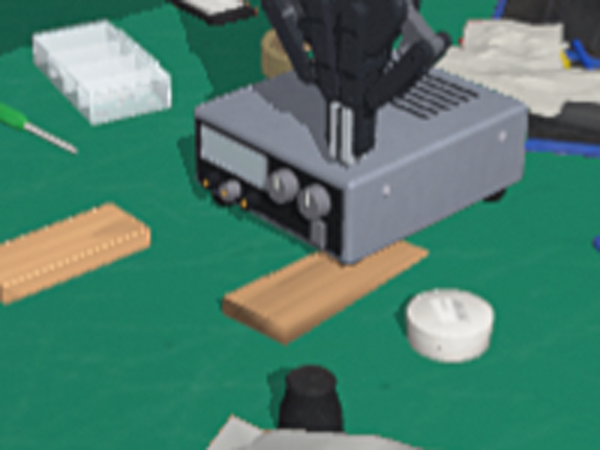

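The fingertips, at crop (352,158), hover just above the top, a little inside the front right corner at (345,185). I'll press in small steps.

```bash
python3 -m inch '[{"slide":[0,0,-0.002],"yaw":0},{"slide":[0,0,-0.004],"yaw":0},{"slide":[0,0,-0.005],"yaw":0},{"slide":[0,0,-0.005],"yaw":0}]'|sed -n '2p;4p'
```

```text
position: [0.5698, 0.4071, 0.0873]
ft_force: [0.2, 0.5, -0.4]
```

```bash
python3 -m inch '[{"slide":[0,0,-0.001],"yaw":0},{"slide":[0,0,-0.001],"yaw":0}]'|sed -n '2p;4p'
```

```text
position: [0.5699, 0.4072, 0.0867]
ft_force: [-1.7, -1.6, 2.6]
```

```bash
python3 -m inch '[{"slide":[0,0,-0.001],"yaw":0},{"slide":[0,0,-0.001],"yaw":0}]'|sed -n '2p;4p'
```

```text
position: [0.57, 0.4071, 0.0866]
ft_force: [-4.2, -3.2, 9.8]
```

```bash
python3 -m inch '[{"slide":[0,0,0],"yaw":0},{"slide":[0,0,0],"yaw":0},{"slide":[0,0,0],"yaw":0},{"slide":[0,0,0],"yaw":0},{"slide":[0,0,0],"yaw":0},{"slide":[0,0,0],"yaw":0}]'|sed -n '2p;4p'; python3 -m inch '[{"slide":[0,0,0.002],"yaw":0},{"slide":[0,0,0.005],"yaw":0},{"slide":[0,0,0.02],"yaw":0},{"slide":[0,0,0.06],"yaw":0},{"slide":[0,0,0.1],"yaw":0},{"slide":[0,0,0.14],"yaw":0},{"slide":[0,0,0.14],"yaw":0},{"slide":[0,0,0.14],"yaw":0}]'; python3 -c "
from h import *
snap('side','s5.png')
b=cv2.imread('pics/s5.png')[150:310,180:400]
cv2.imwrite('pics/c5.png',cv2.resize(b,None,fx=3.5,fy=3.5,interpolation=cv2.INTER_CUBIC))"
```

```text
position: [0.57, 0.4071, 0.0866]
ft_force: [-3.2, -3.3, 9.0]
clock: 11.28
position: [0.5705, 0.4083, 0.2296]
ee_rot: [0.948, 0.319, 0.003, -0.001]
ft_force: [0.1, 0.2, -0.4]
grip_width: 0.0
grasp_force: 0.0
```

View pics/c5.png

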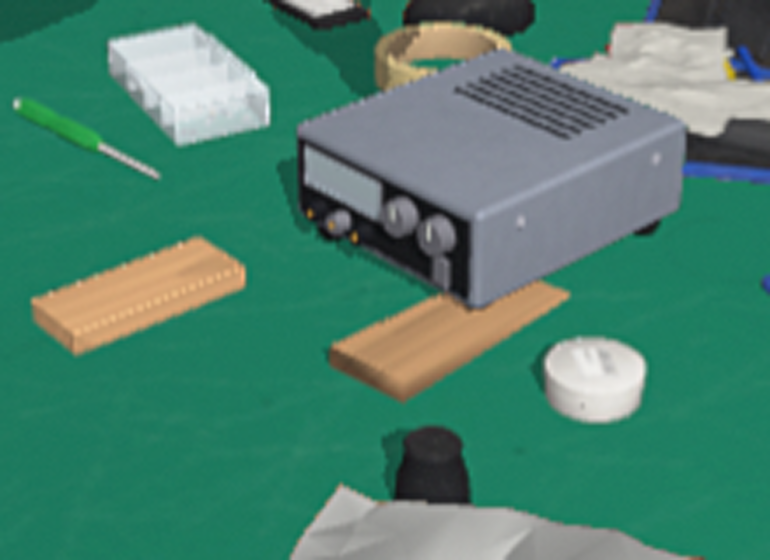

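The supply, offcut, jar and loupe are at the same pixels as at the start (supply's front right top corner at (478,215)). The wedge lies flat under the corner, tail at (330–405, 350–400). Handing in.

```bash
python3 -c "
from workcell import *
print(hand_in())"
```

```text
the job is handed in; nothing more can be done
None
```

I pushed the wedge under the short foot until it was snug (about 4 N) and pressed about 9 N on top over that foot with no rocking. I then let go and handed in at about 11 s; the last picture shows the supply and bystanders unmoved, but no verdict came back.

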